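Set the leak probe's stand-off

ROBOT

A 7-joint arm with a two-finger parallel gripper is mounted at the origin on the work surface; the furniture and walls round the work are solid. World frame = base frame: x ahead of the robot, y to its left, z up, the work surface at z = 0. Lengths are in m, angles in rad, forces in N, time in s.
With the tool pointing down it reaches from about 0.425 to 0.925 m from the base axis. Payload 6.8 kg.
Tool frame: the origin (TCP) lies on the mounting face of the last link; the fingertips stand 173 mm ahead of it and the grasp point (between the pads) lies 155 mm ahead of it; z points along the fingers, y is the line along which they close (so a half turn about z gives the same grasp; the last joint's range is limited). The gripper opens to 85 mm and grips with 20 to 120 N. Pads are 22 mm wide; open, the fingers measure 114 mm over their backs; the gripper's body (76 mm by 85 mm) begins 54 mm behind the grasp point. The pads swing forward as they close: fully open they stand 13 mm farther back than shut.
Start: joints at [-1.249, 0.477, 0.022, 1.555, -0.011, 1.109, -0.083], TCP at [0.281, 0.614, 0.405] pointing down, gripper open.
Joint ranges: [-2.96, 2.96], [-0.34, 2.1], [-1.41, 1.46], [0.24, 2.44], [-1.37, 4.51], [0.17, 1.92], [-2.96, 2.96]. Speed limits (rad/s): [2.39, 2.39, 3.14, 3.14, 3.14, 3.14, 3.14].

INTERFACE

Orientations are given as a unit quaternion [w, x, y, z].
In Python, from station import bot gives the robot as it stands. The module is installed in compiled form; this text tells all that it offers.
- The arm moves only by the shell command python3 -m pendant 'ROWS' [FORCE]. ROWS is JSON, a list of rows, each a list of 5 numbers: the finger opening in m, from 0 to 0.0854, then the shift along the tool's x, y, z in m, then the turn about the tool's z in degrees. In form: [[jaw, x, y, z, yaw], ...]. A call has 1 to 12 rows; each row shifts and turns the commanded pose from where the row before left it, along the tool's axes as they then stand; what a row does not reach is not made up. A row lasts 1/12 s, in which the tool goes at most 41.7 mm and 7.16 degrees, less where a joint would pass 70% of its speed; a pose out of reach is approached as far as the arm can. A call with a gripper value outside its range is refused whole. The fingers move at their own pace and stop on an object; FORCE is the grip in N (left out, the last holds). Time passes only in rows, so rows that do not move let the fingers close. It gives the time, the measured TCP pose, the force, the opening and the grip force at its end, in the units of the state.
- bot.get_obs(): the state, without advancing time (a new reading comes with each control period).
- bot.read_camera(name): name is "scene" or "top"; returns (picture, depth): 420x560x3 uint8, blue, green, red; 420x560 float32, m along the optical axis (not along the pixel's ray), 0 where there is no reading.
- bot.camera_model(name): a dict with "intrinsics" (3x3 intrinsics, pixels), "R" (3x3) and "t" (3): a world point X has camera coordinates R X + t. Camera axes: x right, y down, z forward; pixel columns grow to the right and rows downward; lengths in m; the calibration is good to about 2 mm. A picture is of the moment at which its call begins. camera_model takes no time and is no camera call.
- bot.hand_in(): hands the job in; it is judged then, once.
Trained networks look in the newest picture that a camera, given by its name, has taken for a name from the list of things; names that differ only in an ending like _2 or _b are one class to them, and where a whole thing is asked for, a point or a joint stands for the part that bears it (a point fixed in the world has none). Each returns a list of dicts, best first, with "score" (0 to 1); they miss things now and then, are a little off and sometimes report something else, mostly with a low value. They report only what shows in the picture. A call takes as long as a camera call. They do not tell look-alikes from the thing itself.
- bot.boxes_of(name, camera): "at" ([column, row] in pixels, amid what is visible of it).
- bot.trace(name, camera): "mask" (420x560 bool, what is visible of it) and "at" ([column, row] in pixels, amid what is visible of it).
- bot.pinpoint(name, camera): "at" ([column, row] in pixels: a listed point, or the origin of a listed thing).
The state is a dict: "t": time; "q": joint angles; "joint_vel": joint speeds; "joint_torque": joint torques, N m; "eef_pos": TCP position; "tool_rot": TCP orientation; "contact_force": force on the tool from outside, world axes, zero at the start; "torque": the same for the moment, N m; "gripper_width": opening from 0.0 (shut) to 1.0 (fully open); "grasp_force": force on a finger pad.
Only numpy, scipy, OpenCV 4.12 (cv2) and the standard library are available. Lean on these libraries where they do the work, as an engineer would, in place of code of your own. Each camera call takes 0.05 s, during which the arm holds its last target. There are 200 camera calls.

TASK

Take the aluminium test plate out of the grey parking stand and slide it down into the slot at the end of the blue stand-off gauge, fully home and upright, and let go of it. Then pinch the black grip of the gauge's telescoping arm so that its orange lock button is squeezed right in, draw the arm out towards the plate until its pointer is level with the white line of the red rider on the scale, and finish while still holding it there with the button squeezed in. Leave the brass tee, the coupler, the rubber ring and the black strap roll where they are.

Things in the scene. Friction and masses are not known exactly. Their poses are not given: they have to be found in the camera images.
- test_plate: Loose bare aluminium plate, 10 mm thick (its own x) x 60 mm wide (y) x 85 mm tall (z), 0.13 kg, with a brass disc in the middle of both faces (both faces alike, either way round is right). Origin: centre of its lower edge. It starts standing upright in the grey stand, so its top edge is 89 mm above the worktop.
- stand: Fixed grey plastic parking stand, 60 x 92 x 26 mm (x, y, z), origin at the centre of its underside, with a 13 x 63 mm slot, 22 mm deep, in its top; the slot is thin along the stand's x.
- gauge: Fixed blue stand-off gauge, deck 272 x 116 x 12 mm, origin at the centre of its underside. Its x axis is the way the telescoping arm extends. Along x: aluminium sleeve (x -128 to -20 mm, top at 41 mm), then the arm's grip, and at the +x end a dark steel block 36 x 86 mm (x, y), top at 36 mm, with the plate slot. The white scale lies along its -y side, a steel locking comb along its +y side.
- slot_mouth (a point): Centre of the gauge's plate slot at its mouth, 36 mm above the worktop, 113 mm along +x from the gauge's origin. The slot is 13 mm along the gauge's x and 63 mm along its y (1.5 mm clearance on every side of the plate) in its lower 16 mm; the top 6 mm is a bright steel 45 degree funnel, 25 x 75 mm at the mouth.
- slot_floor (a point): Centre of the floor of that slot, 22 mm under its mouth (14 mm above the worktop). The plate is home when its origin is here.
- grip (a point): Middle of the telescoping arm's black grip, 75 mm above the worktop, a good height to pinch; it moves with the arm. The grip block is 24 mm long (gauge x), heights 47 to 97 mm, with the arm and deck below 47 mm. Pinch it along the gauge's y: the plain face is 15.5 mm to the -y side. The brass nozzle reaches 29 mm ahead (+x) at height 27 mm.
- button_face (a point): Centre of the outer face of the orange lock button on the grip's +y side: 21.5 mm to the +y side of the grip point when out, 15.5 mm when in (so the grip is 37 mm wide before and 31 mm when squeezed). The face is 18 mm along the gauge's x and 34 mm tall, heights 59 to 93 mm.
- lock_button (a joint): How far the orange lock button is pressed in: 0 out (locked) to 0.006 m fully in. Its spring gives 3 N at first and 7 N fully in, so squeeze with 15 to 30 N. Beyond about 0.0045 m the arm is free; let out, it drops into a comb with 10 mm pitch and locks the arm.
- reach_arm (a joint): How far the telescoping arm is drawn out along the gauge's +x: 0 home (as it starts, locked) to 0.08 m. A return spring pulls it back with 2 to 4 N.
- pointer (a point): Tip of the arm's black pointer over the edge of the scale; moves with the arm, same gauge x as the grip.
- rider: Red rider, 10 x 12 x 12 mm, fixed on the white scale, with a white line across it. Origin at that line (at the edge facing the pointer), axes parallel to the gauge's. The pointer is level when it has the same gauge x as this origin; the rider stands 30 to 65 mm ahead of the pointer's home.
- coupler: Loose brass and steel coupler standing upright, 22 mm wide, 60 mm tall; bystander. Origin at the centre of its underside.
- tee_brass: Loose brass tee, 22 x 52 x 35 mm; bystander. Origin under its centre.
- seal_ring: Loose black rubber ring, 71 mm wide, 11 mm tall; bystander. Origin under its centre.
- strap_roll: Loose black roll of strap, 55 mm wide, 17 mm tall; bystander. Origin under its centre.
Mind the look-alikes: they are no part of the job. Leave any purple look-alike of the test_plate alone.

How it is judged:
On the way, in this order (a step that is already met when the one before it is completed fails the run):
1. the plate is home in the gauge's slot and let go, the arm not yet drawn out (z of test_plate in the frame of slot_floor below 0.003 m and horizontal distance between test_plate and slot_floor below 0.004 m and angle between test_plate's own z axis and vertical below 0.08 rad and angle between the x axis of test_plate and the x axis of gauge, either way round below 0.08 rad and contact force between the fingers and test_plate below 0.3 N and value of joint reach_arm below 0.008 m), for 0.2 s.
2. with the plate home, the button is squeezed in and the arm drawn out past 15 mm (z of test_plate in the frame of slot_floor below 0.003 m and horizontal distance between test_plate and slot_floor below 0.004 m and angle between test_plate's own z axis and vertical below 0.08 rad and angle between the x axis of test_plate and the x axis of gauge, either way round below 0.08 rad and value of joint lock_button above 0.004 m and value of joint reach_arm above 0.015 m), for 0.05 s.
At the end, for the whole second after the job is handed in: The plate stands still in the slot (3 mm from its floor, 4 mm from centre, 0.08 rad upright and square); the pointer is still, within 4 mm of the rider's line; the gripper holds the lock button pressed in more than 4 mm, with over 2 N on it (z of test_plate in the frame of slot_floor below 0.003 m and horizontal distance between test_plate and slot_floor below 0.004 m and angle between test_plate's own z axis and vertical below 0.08 rad and angle between the x axis of test_plate and the x axis of gauge, either way round below 0.08 rad and x of pointer in the frame of rider between -0.004 and 0.004 m and value of joint lock_button above 0.004 m and contact force between the fingers and lock_button above 2 N and velocity of joint reach_arm between -0.005 and 0.005 m/s and linear speed of test_plate below 0.01 m/s); the arm keeps its last pose, push and grip.
It fails at once if the coupler is moved more than 20 mm (distance of coupler from where it was at the start of the episode above 0.02 m).
It fails at once if the brass tee is moved more than 20 mm (distance of tee_brass from where it was at the start of the episode above 0.02 m).
It fails at once if the rubber ring is moved more than 20 mm (distance of seal_ring from where it was at the start of the episode above 0.02 m).
It fails at once if the strap roll is moved more than 20 mm (distance of strap_roll from where it was at the start of the episode above 0.02 m).
It also fails if it takes over 66 s, if anything falls off the work surface, if the arm or the gripper's body presses on something with over 40 N, if the wrist force passes 120 N, or if a joint passes its speed limit or range.

## Working session

There is one attempt and no reset: what is moved stays moved. The work goes in short steps, Python scripts to look and compute and a shell command to move; the robot and the scene stay as the last step left them, time stands still between calls to the robot, and variables do not carry over. Pictures are saved under pics/ and viewed, at most 10 in all, crops included, and the job is handed in when it is done.

```bash
mkdir -p pics
cat > h.py <<'E'
import numpy as np, cv2
from station import bot
from scipy.spatial.transform import Rotation as Rn
def world(cam, uv, depth=None, z=None):
    m=bot.camera_model(cam); K,R,t=[np.array(m[k]) for k in("intrinsics","R","t")]
    uv=np.atleast_2d(uv).astype(float)
    ray=np.c_[uv,np.ones(len(uv))]@np.linalg.inv(K).T
    c=-R.T@t; d=ray@R
    if z is not None: return c+d*((z-c[2])/d[:,2])[:,None]
    return c+d*np.asarray(depth).reshape(-1,1)
def proj(cam,X):
    m=bot.camera_model(cam); p=(np.atleast_2d(X)@np.array(m["R"]).T+m["t"])@np.array(m["intrinsics"]).T
    return p[:,:2]/p[:,2:]
E
python3 - <<'E'
from h import *
for c in("scene","top"):
    im,d=bot.read_camera(c); cv2.imwrite(f"pics/{c}1.png",im); np.save(f"{c}_d.npy",d)
    m=bot.camera_model(c); print(c,np.round(-np.array(m["R"]).T@m["t"],3), np.round(m["intrinsics"][0],1))
zs=dict(slot_mouth=.036,grip=.075,button_face=.076,rider=None,pointer=None,test_plate=.004,stand=0,gauge=0,coupler=0,tee_brass=0,seal_ring=0,strap_roll=0,slot_floor=.014)
for n,z in zs.items():
  for c in("top","scene"):
    for r in bot.pinpoint(n,c)[:2]:
        print(n,c,round(r["score"],2),np.round(r["at"]), np.round(world(c,r["at"],z=z if z is not None else .03)[0],4))
o=bot.get_obs();print(o["t"],o["eef_pos"],o["tool_rot"],o["contact_force"])
E
```

```text
scene [0.633 0.81  0.972] [539.5   0.  274.7]
top [ 0.352 -0.008  1.374] [470.7   0.  275. ]
slot_mouth top 0.92 [174. 233.] [0.5419 0.2597 0.036 ]
slot_mouth top 0.62 [212. 225.] [0.5655 0.1509 0.036 ]
slot_mouth scene 0.78 [313. 325.] [0.5424 0.2591 0.036 ]
slot_mouth scene 0.17 [294. 201.] [ 0.5722 -0.0752  0.036 ]
grip top 0.66 [211. 209.] [0.605  0.1517 0.075 ]
grip top 0.65 [169. 270.] [0.4327 0.2619 0.075 ]
grip scene 0.73 [299. 268.] [0.5687 0.1509 0.075 ]
button_face top 0.65 [175. 232.] [0.5388 0.2504 0.076 ]
button_face top 0.38 [212. 225.] [0.5608 0.1467 0.076 ]
button_face scene 0.62 [304. 263.] [0.5587 0.1383 0.076 ]
rider scene 0.41 [281. 302.] [0.6043 0.2041 0.03  ]
rider scene 0.21 [295. 296.] [0.5761 0.1871 0.03  ]
pointer top 0.52 [210. 210.] [0.6122 0.1612 0.03  ]
pointer scene 0.81 [278. 290.] [0.6109 0.175  0.03  ]
pointer scene 0.56 [290. 202.] [ 0.5793 -0.0798  0.03  ]
test_plate top 0.67 [364. 156.] [ 0.7892 -0.2971  0.004 ]
test_plate scene 0.78 [212. 148.] [ 0.7865 -0.3028  0.004 ]
test_plate scene 0.57 [292. 200.] [ 0.5745 -0.1078  0.004 ]
stand top 0.67 [
[... 515 characters left out ...]
 top 0.59 [310. 183.] [ 0.7037 -0.1336  0.    ]
tee_brass scene 0.74 [240. 197.] [ 0.7023 -0.1206  0.    ]
tee_brass scene 0.73 [226. 283.] [ 0.7225  0.1379 -0.    ]
seal_ring top 0.47 [342. 271.] [ 0.4409 -0.2249  0.    ]
seal_ring scene 0.53 [342. 172.] [ 0.441  -0.2162 -0.    ]
strap_roll top 0.72 [167. 271.] [0.4365 0.2809 0.    ]
strap_roll scene 0.57 [370. 345.] [0.4275 0.2812 0.    ]
slot_floor top 0.95 [176. 231.] [0.5513 0.258  0.014 ]
slot_floor scene 0.74 [312. 335.] [0.5433 0.2686 0.014 ]
slot_floor scene 0.4 [226. 284.] [0.7207 0.1492 0.014 ]
1.4 [0.28128465 0.61361533 0.4047065 ] [6.68495891e-06 2.13260140e-01 9.76995452e-01 1.52210166e-06] [-0.30366626  0.62637001  0.20781426]
```

View pics/top1.png

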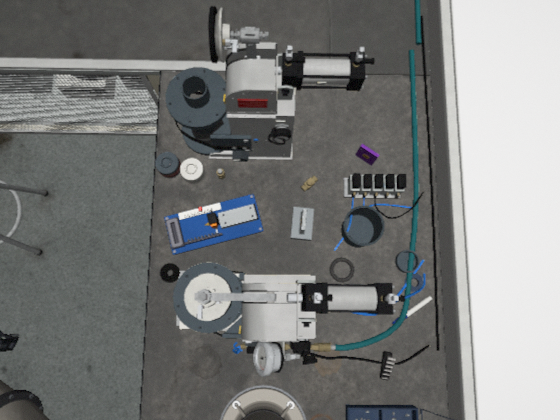

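View pics/scene1.png

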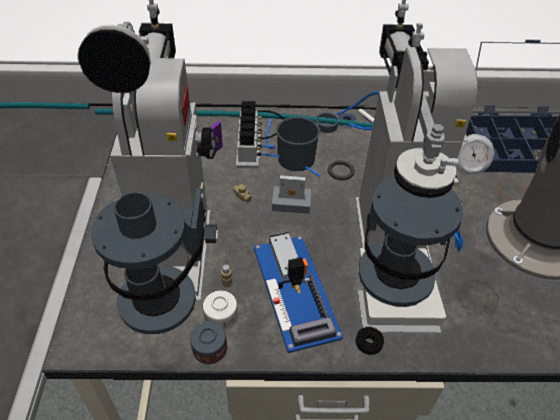

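Run:
```python
from h import *
def cloud(c):
    d=np.load(f"{c}_d.npy"); v,u=np.mgrid[:420,:560]; m=d.ravel()>0
    P=np.zeros((420*560,3)); P[:]=np.nan; P[m]=world(c,np.c_[u.ravel(),v.ravel()][m],depth=d.ravel()[m]); return P.reshape(420,560,3)
im={c:cv2.imread(f"pics/{c}1.png") for c in("top","scene")}; C={c:cloud(c) for c in im}
for c in im:
    P=C[c]; hsv=cv2.cvtColor(im[c],cv2.COLOR_BGR2HSV); b=cv2.inRange(hsv,(100,120,60),(125,255,255))>0
    m=b&(abs(P[...,0]-.575)<.12)&(abs(P[...,1]-.16)<.17)
    v,u=np.nonzero(m); W=world(c,np.c_[u,v],z=.012)[:,:2]
    # drop outliers w/ blue not on deck
    q=abs(P[m][:,2]-.012)<.01; r=cv2.minAreaRect(W[q].astype(np.float32)*1000); print(c,"gauge",q.sum(),r, np.round(np.nanmedian(P[m][q][:,2]),4))
    m=(abs(P[...,0]-.575)<.07)&(abs(P[...,1]+.1)<.07)
    for lo,hi in((.018,.034),(.06,.1)):
        k=m&(P[...,2]>lo)&(P[...,2]<hi); W=P[k]
        if len(W)>4: print(c,"stand/plate",lo,len(W),cv2.minAreaRect(W[:,:2].astype(np.float32)*1000),W[:,2].max().round(4),W[:,2].min().round(4))
# height map
A=np.concatenate([C[c].reshape(-1,3) for c in C]); A=A[~np.isnan(A[:,0])]
xs=np.arange(.2,1,.05); ys=np.arange(-.4,.6,.05)
print("     ",*[f"{y:5.2f}" for y in ys])
for x in xs:
    row=[]
    for y in ys:
        k=(A[:,0]>=x)&(A[:,0]<x+.05)&(A[:,1]>=y)&(A[:,1]<y+.05); row.append(f"{A[k][:,2].max()*100:5.0f}" if k.any() else "    -")
    print(f"{x:.2f} ",*row)
s=np.vstack([cv2.resize(im["top"][185:260,155:320],(792,360),interpolation=2)]);cv2.imwrite("pics/c1.png",s)
cv2.imwrite("pics/c2.png",cv2.resize(im["scene"][225:360,240:360],(533,600),interpolation=2))
```

```text
top gauge 1827 ((574.4964599609375, 151.19796752929688), (115.42324829101562, 269.62628173828125), 15.732501983642578) 0.0128
top stand/plate 0.018 530 ((577.8975219726562, -105.71781921386719), (60.2548713684082, 93.7915267944336), 84.84780883789062) 0.0337 0.0181
top stand/plate 0.06 95 ((576.4065551757812, -105.33491516113281), (10.651111602783203, 58.51535415649414), 84.75498962402344) 0.096 0.0634
scene gauge 2849 ((573.816162109375, 158.6917724609375), (115.72977447509766, 273.2390441894531), 15.768171310424805) 0.012
scene stand/plate 0.018 554 ((577.3302612304688, -102.58570861816406), (67.7503890991211, 92.96475219726562), 82.3749008178711) 0.034 0.018
scene stand/plate 0.06 284 ((577.1605834960938, -101.86869812011719), (17.069692611694336, 58.48783493041992), 84.7508544921875) 0.0922 0.0603
      -0.40 -0.35 -0.30 -0.25 -0.20 -0.15 -0.10 -0.05 -0.00  0.05  0.10  0.15  0.20  0.25  0.30  0.35  0.40  0.45  0.50  0.55
0.20      3    10    10    11    12    28    29    30    29    13     1     1     1    74    75    70     -     -    32    34
0.25      6     8     9     1     1
[... 1154 characters left out ...]
   1    12    11     6     7     6     6     -     -     -     -   -83
0.75      1     9     9     1     1     1    34    46    46    46    38    25    25     6     6     -     -     -     -   -84
0.80      1     1     1    42    42    42    42    46    53    58    58    30    30    25     1     -     -     -     -   -83
0.85      1     1     1    46    49    42    49    54    55    58    58    30    30    25     1     -     -     -     -   -83
0.90      1     1     1     1     1     1     1    40    33    56    57    25    25    24     1     -     -     -     -   -83
0.95      1     1     1     1     1     1     1   -84   -84     0     1     1     1     0     1     -     -     -     -   -83
```

View pics/c1.png

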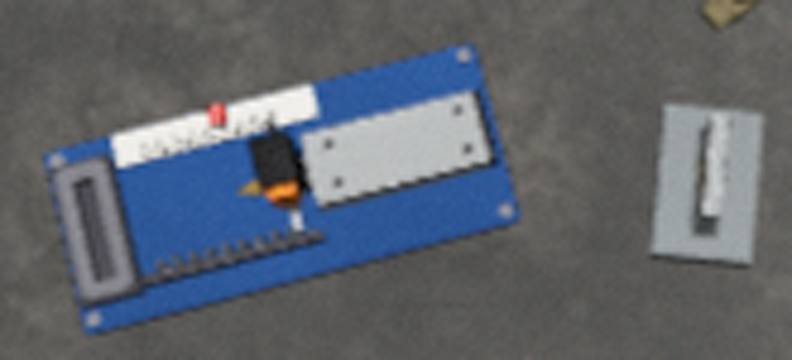

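View pics/c2.png

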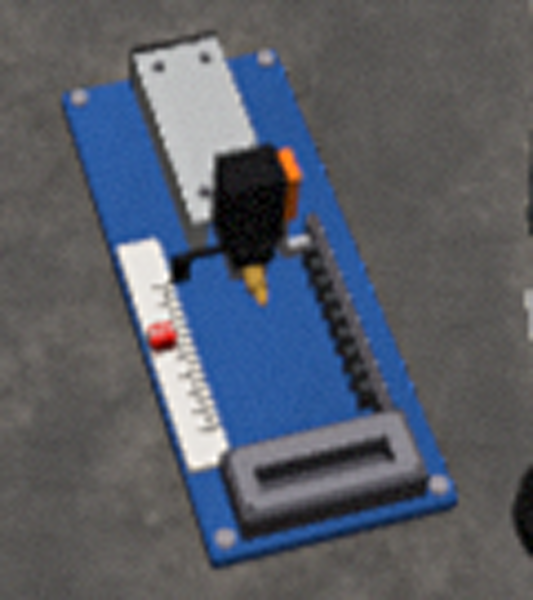

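The blue gauge lies at about (0.574, 0.155), with its +x axis at about 105.7° in world. The slot is at lower left of the gauge in the top crop, and the rider, orange button and grip are all visible. The real plate stands in the grey stand at about (0.577, -0.103), with its thin axis at about 84.8°. First I move above the gauge.

```bash
cat >> h.py <<'E'
def go(x,y,z,ang):
    "grasp point target and closing-axis angle (deg): yaw first, then shift in tool axes after the yaw"
    o=bot.get_obs(); q=o["tool_rot"]; R=Rn.from_quat([q[1],q[2],q[3],q[0]]).as_matrix()
    a=np.degrees(np.arctan2(R[1,1],R[0,1])); yaw=-((ang-a+90)%180-90)
    R2=R@Rn.from_euler("z",yaw,degrees=True).as_matrix()
    g=np.array(o["eef_pos"])+R[:,2]*.155
    s=R2.T@(np.array([x,y,z])-g)
    print("t",round(o["t"],2),"grasp",g.round(4),"ang",a.round(2),"zax",R[:,2].round(3),"F",np.round(o["contact_force"],1),"q",np.round(o["q"],2),"w",round(o["gripper_width"],3),round(o["grasp_force"],1))
    print("yaw",round(yaw,2),"shift mm",(s*1000).round(1))
E
python3 -m pendant '[[0.06,-0.0334,-0.0171,0,0],[0.06,-0.0334,-0.0171,0,0],[0.06,-0.0334,-0.0171,0,0],[0.06,-0.0334,-0.0171,0,0],[0.06,-0.0334,-0.0171,0,0],[0.06,-0.0334,-0.0171,0,0],[0.06,-0.0334,-0.0171,0,0],[0.06,-0.0334,-0.0171,0,0],[0.06,-0.0334,-0.0171,0,0],[0.06,-0.0334,-0.0171,0,0],[0.06,-0.0334,-0.0171,0,0],[0.06,-0.0334,-0.0171,0,0]]'
python3 -c "
from h import *
go(.577,-.103,.25,84.75)"
```

```text
t: 2.4
eef_pos: [0.561, 0.2585, 0.405]
tool_rot: [0.0, 0.213, 0.977, 0.0]
contact_force: [-0.2, 0.7, 0.2]
gripper_width: 0.705
grasp_force: 0.0
t 2.4 grasp [0.561  0.2585 0.25  ] ang 65.38 zax [ 0.  0. -1.] F [-0.2  0.7  0.2] q [-0.65  0.38  0.16  1.71 -0.07  1.06  0.67] w 0.705 0.0
yaw -19.37 shift mm [-4.900e+01 -3.585e+02 -2.000e-01]
```

```bash
python3 -m pendant '[[0.06,0,0,0,-6.5],[0.06,0,0,0,-6.5],[0.06,0,0,0,-6.4],[0.06,-0.0054,-0.0398,0,0],[0.06,-0.0054,-0.0398,0,0],[0.06,-0.0054,-0.0398,0,0],[0.06,-0.0054,-0.0398,0,0],[0.06,-0.0054,-0.0398,0,0],[0.06,-0.0054,-0.0398,0,0],[0.06,-0.0054,-0.0398,0,0],[0.06,-0.0054,-0.0398,0,0],[0.06,-0.0054,-0.0398,0,0]]' 30
python3 - <<'E'
from h import *
go(.577,-.103,.07,84.75)
im,d=bot.read_camera("scene"); cv2.imwrite("pics/s2.png",im)
for n in("test_plate",):
    for r in bot.pinpoint(n,"scene")[:3]: print(r["score"],r["at"],world("scene",r["at"],z=.004))
E
```

```text
t: 3.4
eef_pos: [0.5756, -0.103, 0.405]
tool_rot: [0.0, 0.046, 0.999, 0.0]
contact_force: [1.1, -0.5, 0.3]
gripper_width: 0.704
grasp_force: 0.0
t 3.4 grasp [ 0.5757 -0.103   0.25  ] ang 84.78 zax [ 0.001  0.    -1.   ] F [ 1.1 -0.5  0.3] q [-0.11  0.33  0.23  1.79 -0.09  1.03  1.63] w 0.704 0.0
yaw 0.03 shift mm [-1.2e+00  1.0e-01  1.8e+02]
0.82 [292.2, 203.7] [[ 0.57378696 -0.09698198  0.004     ]]
0.5 [212.6, 148.5] [[ 0.78512791 -0.29874784  0.004     ]]
0.47 [294.9, 201.1] [[ 0.56691042 -0.10589405  0.004     ]]
```

View pics/s2.png

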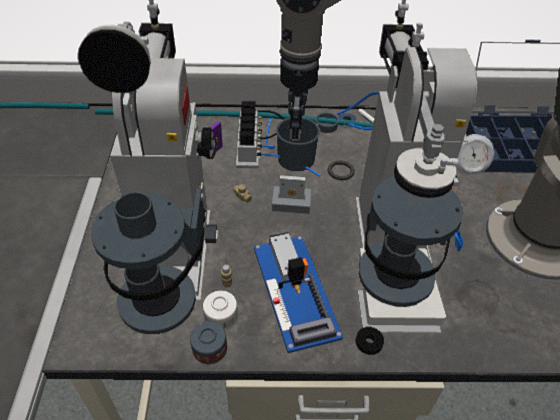

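The picture shows the gripper clear of everything, above the plate at about (292, 195). I go down and close.

```bash
python3 -m pendant '[[0.04,-0.0012,0,0.03,0],[0.04,0,0,0.03,0],[0.04,0,0,0.03,0],[0.04,0,0,0.03,0],[0.04,0,0,0.025,0],[0.04,0,0,0.02,0],[0.04,0,0,0.015,0],[0.04,0,0,0,0],[0.02,0,0,0,0],[0.02,0,0,0,0]]' 25
python3 -m pendant '[[0.012,0,0,0,0],[0.011,0,0,0,0],[0.008,0,0,0,0],[0.005,0,0,0,0],[0.0,0,0,0,0],[0.0,0,0,0,0],[0.0,0,0,0,0],[0.0,0,0,0,0]]' 25
```

```text
t: 4.33
eef_pos: [0.5776, -0.1012, 0.2257]
tool_rot: [0.001, 0.046, 0.999, -0.0]
contact_force: [0.0, -0.5, 1.0]
gripper_width: 0.235
grasp_force: 0.0
t: 5.0
eef_pos: [0.5774, -0.1032, 0.2259]
tool_rot: [0.001, 0.046, 0.999, -0.001]
contact_force: [1.5, -6.0, -0.1]
gripper_width: 0.115
grasp_force: 24.8
```

```bash
python3 -m pendant '[[0,0,0,0,0],[0,0,0,-0.01,0],[0,0,0,-0.015,0],[0,0,0,-0.025,0],[0,0,0,-0.025,0],[0,0,0,-0.025,0],[0,0,0,-0.025,0],[0,0,0,-0.025,0],[0,0,0,0,0],[0,0,0,0,0]]' 40
python3 - <<'E'
from h import *
go(.5425,.261,.22,105.75)
# plate centre / edges seen from the scene camera by depth: points 
im,d=bot.read_camera("scene"); tr=bot.trace("test_plate","scene")
for r in tr[:2]:
    v,u=np.nonzero(r["mask"]); P=world("scene",np.c_[u,v],depth=d[v,u])
    P=P[(P[:,2]>.1)&(P[:,2]<.3)]
    if len(P)<20: continue
    c=cv2.minAreaRect(P[:,:2].astype(np.float32)*1000); print(r["score"],len(P),np.round(P.min(0),4),np.round(P.max(0),4),c)
E
```

```text
t: 5.83
eef_pos: [0.5773, -0.1012, 0.3768]
tool_rot: [0.002, 0.046, 0.999, 0.0]
contact_force: [-0.1, -0.5, -0.9]
gripper_width: 0.113
grasp_force: 42.9
t 5.83 grasp [ 0.578  -0.1011  0.2218] ang 84.77 zax [ 0.004  0.    -1.   ] F [-0.1 -0.5 -0.9] q [-0.11  0.36  0.22  1.82 -0.1   0.97  1.63] w 0.113 42.9
yaw -20.98 shift mm [-64.2 358.1   1.7]
0.76 626 [ 0.548  -0.1076  0.1522] [ 0.6063 -0.0884  0.2422] ((577.165283203125, -96.09817504882812), (17.110580444335938, 58.451820373535156), 83.08638763427734)
```

```bash
python3 -m pendant '[[0,0,0,0,-7],[0,0,0,0,-7],[0,0,0,0,-7],[0,-0.0071,0.0395,0,0],[0,-0.0071,0.0395,0,0],[0,-0.0071,0.0395,0,0],[0,-0.0071,0.0395,0,0],[0,-0.0071,0.0395,0,0],[0,-0.0071,0.0395,0,0],[0,-0.0071,0.0395,0,0],[0,-0.0071,0.0395,0,0],[0,-0.0071,0.0395,0,0]]'
python3 -m pendant '[[0,0,0,0.025,0],[0,0,0,0.025,0],[0,0,0,0.025,0],[0,0,0,0.015,0],[0,0,0,0.005,0],[0,0,0,0,0]]'
python3 - <<'E'
from h import *
go(.5425,.262,.131,105.75)
for c in("scene","top"):
    im,d=bot.read_camera(c); cv2.imwrite(f"pics/{c}3.png",im); np.save(f"{c}_d3.npy",d)
im=cv2.imread("pics/scene3.png"); cv2.imwrite("pics/c3.png",cv2.resize(im[225:375,240:390],(600,600),interpolation=2))
for n,z in(("slot_mouth",.036),("slot_floor",.014),("gauge",0)):
  for r in bot.pinpoint(n,"scene")[:1]: print(n,r["score"],world("scene",r["at"],z=z)[0].round(4))
E
```

```text
t: 6.93
eef_pos: [0.5409, 0.26, 0.3731]
tool_rot: [-0.001, -0.137, 0.991, -0.0]
contact_force: [0.4, -0.2, -1.2]
gripper_width: 0.115
grasp_force: 42.9
t: 7.43
eef_pos: [0.541, 0.2579, 0.2772]
tool_rot: [-0.002, -0.137, 0.991, -0.001]
contact_force: [0.3, -0.4, -1.0]
gripper_width: 0.107
grasp_force: 42.8
t 7.43 grasp [0.5403 0.2575 0.1222] ang 105.78 zax [-0.004 -0.002 -1.   ] F [ 0.3 -0.4 -1. ] q [-0.56  0.5   0.01  1.85 -0.01  0.8   1.3 ] w 0.107 42.8
yaw 0.03 shift mm [-3.3  3.7 -8.8]
slot_mouth 0.88 [0.5487 0.2594 0.036 ]
slot_floor 0.55 [0.5432 0.2574 0.014 ]
gauge 0.71 [ 0.5727  0.1584 -0.    ]
```

View pics/c3.png

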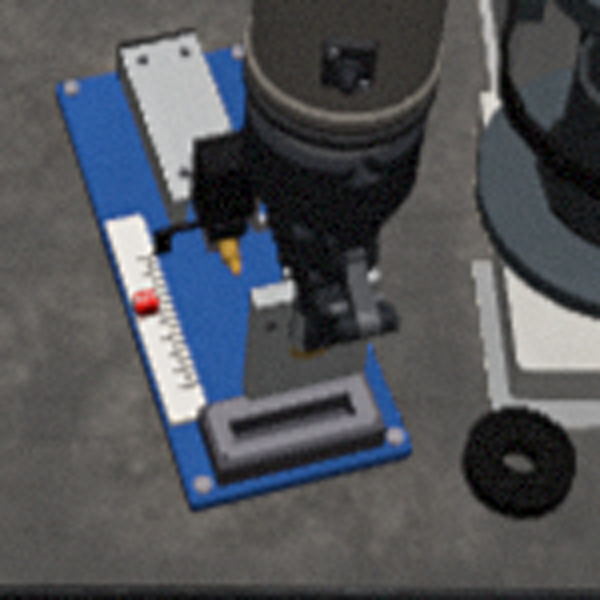

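Run:
```python
from h import *
for c in("top","scene"):
    d=np.load(f"{c}_d.npy"); v,u=np.nonzero(d>0); P=world(c,np.c_[u,v],depth=d[v,u])
    k=(abs(P[:,2]-.036)<.008)&(np.hypot(P[:,0]-.543,P[:,1]-.262)<.055)
    print(c,k.sum(),cv2.minAreaRect(world(c,np.c_[u,v][k],z=.036)[:,:2].astype(np.float32)*1000))
a=np.radians(105.75); ex=np.array([np.cos(a),np.sin(a),0]); ey=np.array([-np.sin(a),np.cos(a),0])
o=bot.get_obs(); g=np.array([.5403,.2575,0])
im=cv2.imread("pics/scene3.png")[225:375,240:390]; im=cv2.resize(im,(600,600),interpolation=2)
def poly(P,col): cv2.polylines(im,[np.int32(((proj("scene",P)-[240,225]+.5)*4))],True,col,1)
def rect(c,z,lx,ly): return [c+ex*sx*lx/2+ey*sy*ly/2+[0,0,z] for sx,sy in((1,1),(1,-1),(-1,-1),(-1,1))]
s=np.array([.5425,.262,0])
poly(rect(s,.036,.036,.086),(0,255,255)); poly(rect(s,.036,.025,.075),(0,255,0))
f=g+ex*.005; poly([f+ey*.03+[0,0,.055],f-ey*.03+[0,0,.055],f-ey*.03+[0,0,.14],f+ey*.03+[0,0,.14]],(0,0,255))
cv2.imwrite("pics/c4.png",im)
```

```text
top 285 ((546.412841796875, 248.5084228515625), (86.37223815917969, 61.54918670654297), 16.62991714477539)
scene 600 ((547.1388549804688, 255.90414428710938), (86.0902328491211, 65.0136489868164), 15.631318092346191)
```

View pics/c4.png

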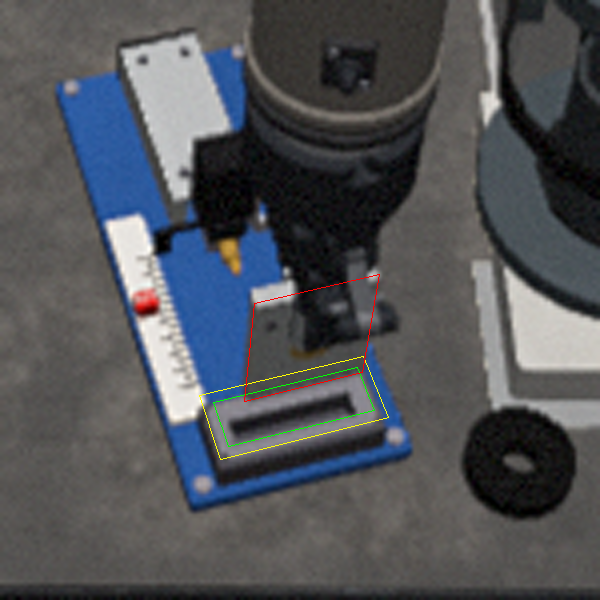

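The overlay of the plate fits (red outline against its left edge, pixel 245–253). The block, though, lies about 5 mm farther along gauge +x than the yellow outline. That agrees with the scene camera's deck fit, which puts the slot at about (0.5425, 0.267).

```bash
python3 -c "
from h import *
go(.5425,.2667,.122,105.75)"
```

```text
t 7.68 grasp [0.5427 0.2587 0.126 ] ang 105.76 zax [ 0.002  0.001 -1.   ] F [-1.4 -0.2 -1.1] q [-0.56  0.5   0.01  1.85 -0.01  0.8   1.3 ] w 0.106 42.8
yaw 0.01 shift mm [-2.   7.8  4. ]
```

```bash
python3 -m pendant '[[0,-0.002,0.0078,0,0],[0,0,0,0,0],[0,0,0,0.01,0],[0,0,0,0.008,0],[0,0,0,0,0],[0,0,0,0,0],[0,0,0,0,0]]' 25
python3 - <<'E'
from h import *
go(.5425,.2667,.081,105.75)
im,d=bot.read_camera("scene"); cv2.imwrite("pics/c5.png",cv2.resize(im[265:375,270:380],(600,600),interpolation=2))
E
```

```text
t: 8.27
eef_pos: [0.5417, 0.2662, 0.2613]
tool_rot: [-0.0, -0.137, 0.991, -0.0]
contact_force: [-0.3, -0.2, -1.7]
gripper_width: 0.11
grasp_force: 42.8
t 8.27 grasp [0.5416 0.2661 0.1063] ang 105.76 zax [-0.001 -0.    -1.   ] F [-0.3 -0.2 -1.7] q [-0.57  0.53  0.01  1.85 -0.01  0.77  1.29] w 0.11 42.8
yaw 0.01 shift mm [-1.   0.3 25.3]
```

View pics/c5.png

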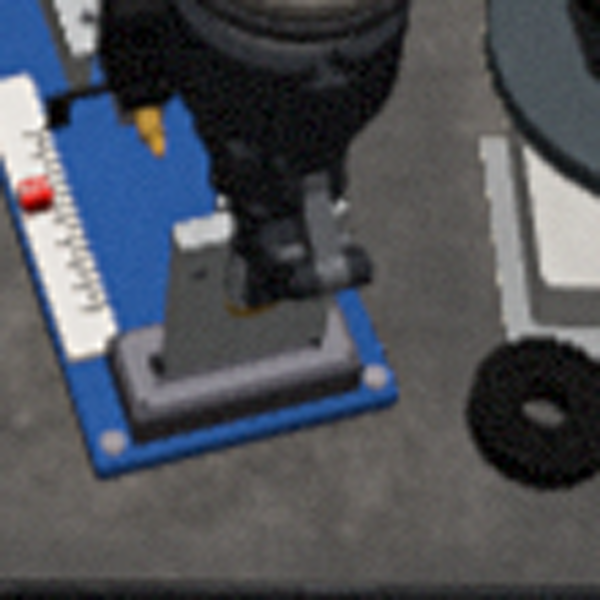

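The plate's lower edge stands just above the slot: its corners at (163, 375) and (325, 345) are centred on the block. Lowering.

```bash
python3 -m pendant '[[0,0,0,0.003,0],[0,0,0,0.003,0],[0,0,0,0.003,0],[0,0,0,0.003,0],[0,0,0,0,0],[0,0,0,0,0]]'
python3 -c "
from h import *
go(.5425,.2667,.081,105.75)"
```

```text
t: 8.82
eef_pos: [0.5429, 0.2651, 0.2517]
tool_rot: [0.001, -0.136, 0.991, -0.001]
contact_force: [-2.0, -4.3, 15.1]
gripper_width: 0.107
grasp_force: 45.0
t 8.82 grasp [0.5433 0.265  0.0967] ang 105.69 zax [ 0.002 -0.001 -1.   ] F [-2.  -4.3 15.1] q [-0.57  0.54  0.01  1.85 -0.01  0.75  1.29] w 0.107 45.0
yaw -0.06 shift mm [ 0.3  1.9 15.7]
```

```bash
python3 -m pendant '[[0,0,0,-0.003,0],[0,0.0012,-0.002,0,0],[0,0,0,0.002,0],[0,0,0,0.003,0],[0,0,0,0.002,0],[0,0,0,0,0],[0,0,0,0,0]]'
python3 -c "
from h import *
go(.5425,.2667,.081,105.75)"
```

```text
t: 9.4
eef_pos: [0.5415, 0.264, 0.2452]
tool_rot: [0.0, -0.137, 0.991, -0.0]
contact_force: [3.6, -0.3, -4.5]
gripper_width: 0.115
grasp_force: 42.3
t 9.4 grasp [0.5417 0.264  0.0902] ang 105.76 zax [ 0.001 -0.    -1.   ] F [ 3.6 -0.3 -4.5] q [-0.56  0.55  0.01  1.86 -0.01  0.73  1.29] w 0.115 42.3
yaw 0.01 shift mm [-1.5  2.4  9.2]
```

```bash
python3 -m pendant '[[0,-0.0006,0,0.002,0],[0,0,0,0.002,0],[0,0,0,0.002,0],[0,0,0,0.002,0],[0,0,0,0,0],[0,0,0,0,0],[0,0,0,0,0]]'
python3 -c "
from h import *
go(.5425,.2667,.081,105.75)"
```

```text
t: 9.98
eef_pos: [0.5418, 0.264, 0.2373]
tool_rot: [0.0, -0.137, 0.991, -0.0]
contact_force: [4.0, -0.9, -3.7]
gripper_width: 0.113
grasp_force: 42.2
t 9.98 grasp [0.5418 0.264  0.0823] ang 105.76 zax [ 0. -0. -1.] F [ 4.  -0.9 -3.7] q [-0.56  0.56  0.01  1.86 -0.01  0.72  1.29] w 0.113 42.2
yaw 0.01 shift mm [-1.4  2.4  1.3]
```

```bash
python3 -m pendant '[[0,-0.0006,0,0.0015,0],[0,0,0,0.001,0],[0,0,0,0,0],[0,0,0,0,0]]' 25
python3 -c "
from h import *
go(.5425,.2667,.081,105.75)"
```

```text
t: 10.32
eef_pos: [0.5421, 0.2641, 0.2358]
tool_rot: [-0.0, -0.137, 0.991, -0.0]
contact_force: [-0.2, -4.1, 6.4]
gripper_width: 0.11
grasp_force: 43.8
t 10.32 grasp [0.542  0.264  0.0808] ang 105.76 zax [-0.001 -0.001 -1.   ] F [-0.2 -4.1  6.4] q [-0.56  0.56  0.01  1.86 -0.01  0.72  1.3 ] w 0.11 43.8
yaw 0.01 shift mm [-1.2  2.4 -0.2]
```

```bash
python3 -m pendant '[[0.008,0,0,0,0],[0.012,0,0,0,0],[0.018,0,0,0,0],[0.03,0,0,0,0],[0.04,0,0,0,0],[0.04,0,0,0,0],[0.04,0,0,0,0],[0.04,0,0,-0.01,0],[0.04,0,0,-0.02,0],[0.05,0,0,-0.03,0],[0.06,0,0,-0.03,0],[0.06,0,0,-0.03,0]]'
python3 -m pendant '[[0.06,0,0,-0.03,0],[0.06,0,-0.02,0,0],[0.06,0,-0.04,0,0],[0.06,0,-0.04,0,0],[0.06,0,-0.04,0,0],[0.06,0,-0.04,0,0],[0.06,0,-0.04,0,0],[0.06,0,-0.03,0,0],[0.06,0,0,0,0],[0.06,0,0,0,0]]'
python3 - <<'E'
from h import *
im,d=bot.read_camera("scene"); cv2.imwrite("pics/scene6.png",im); np.save("d6.npy",d)
cv2.imwrite("pics/c6.png",cv2.resize(im[225:375,240:390],(600,600),interpolation=2))
go(.5725,.15,.2,15.75)
for n,z in(("grip",.075),("pointer",.03),("rider",.03),("test_plate",.014)):
    for r in bot.pinpoint(n,"scene")[:2]: print(n,round(r["score"],2),np.round(r["at"],1),world("scene",r["at"],z=z)[0].round(4))
E
```

```text
t: 11.32
eef_pos: [0.5421, 0.2643, 0.3572]
tool_rot: [-0.0, -0.137, 0.991, 0.0]
contact_force: [0.8, 0.9, 0.2]
gripper_width: 0.7
grasp_force: 0.0
t: 12.15
eef_pos: [0.6104, 0.0212, 0.3859]
tool_rot: [0.0, -0.135, 0.991, -0.0]
contact_force: [-0.0, 1.0, 0.2]
gripper_width: 0.701
grasp_force: 0.0
t 12.2 grasp [0.6102 0.0237 0.2307] ang 105.7 zax [ 0.     0.001 -1.   ] F [-0.4  0.8 -1. ] q [-0.22  0.39  0.1   1.74 -0.05  1.01  1.75] w 0.699 0.0
yaw 89.95 shift mm [131.8  -2.   30.8]
grip 0.74 [296.2 270. ] [0.5742 0.1553 0.075 ]
grip 0.33 [279.7 301.8] [0.6084 0.2318 0.075 ]
pointer 0.91 [278.9 289.6] [0.6086 0.173  0.03  ]
rider 0.51 [308.6 332.4] [0.551  0.2722 0.03  ]
rider 0.5 [281.5 301.9] [0.6035 0.2029 0.03  ]
test_plate 0.69 [207.9 146.8] [ 0.7967 -0.294   0.014 ]
test_plate 0.65 [314.4 334.2] [0.5383 0.267  0.014 ]
```

View pics/c6.png

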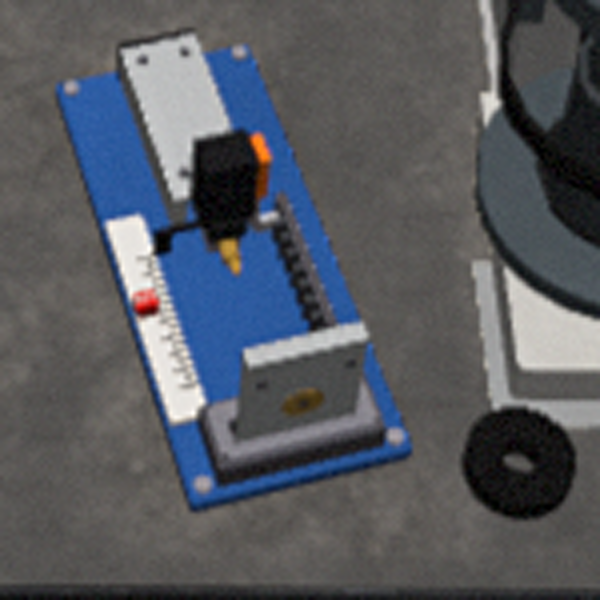

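Run:
```python
from h import *
a=np.radians(105.75); ex=np.array([np.cos(a),np.sin(a),0]); ey=np.array([-np.sin(a),np.cos(a),0]); O=np.array([.542,.264,0])-.113*ex
G=lambda P:np.c_[(P-O)@ex,(P-O)@ey,P[:,2]]*1000
im=cv2.imread("pics/scene6.png"); d=np.load("d6.npy"); hsv=cv2.cvtColor(im,cv2.COLOR_BGR2HSV)
v,u=np.nonzero(d>0); P=G(world("scene",np.c_[u,v],depth=d[v,u])); 
def st(n,k): 
    Q=P[k]; print(n,k.sum(),"pct5/50/95",*[np.percentile(Q[:,i],[3,50,97]).round(1) for i in range(3)])
inb=(abs(P[:,0])<140)&(abs(P[:,1])<60); H=hsv[v,u].astype(int)
st("griptop",inb&(abs(P[:,2]-97)<4)&(abs(P[:,0])<40)&(H[:,2]<80))
st("gripall",inb&(P[:,2]>60)&(abs(P[:,0])<40)&(H[:,2]<80))
st("button",inb&(H[:,0]<20)&(H[:,0]>6)&(H[:,1]>150)&(P[:,2]>55)&(P[:,0]<60))
red=inb&((H[:,0]<5)|(H[:,0]>172))&(H[:,1]>150); st("rider",red)
st("riderTop",red&(P[:,2]>P[red][:,2].max()-3))
st("pointer",inb&(H[:,2]<60)&(P[:,1]<-20)&(P[:,1]>-50)&(abs(P[:,0])<40)&(P[:,2]>15)&(P[:,2]<60))
st("platetop",inb&(P[:,2]>93)&(P[:,0]>90)); st("platefront",inb&(P[:,2]>45)&(P[:,2]<90)&(P[:,0]>90))
for n,at,z in(("pointer",[278.9,289.6],.03),("pointer",[278.9,289.6],.022),("rider",[281.5,301.9],.03),("rider",[281.5,301.9],.02)): print(n,z,G(world("scene",at,z=z)).round(1))
```

```text
griptop 126 pct5/50/95 [-12.6  -2.4   7. ] [-15.5  -2.5  10.8] [93.6 97.  99.6]
gripall 293 pct5/50/95 [-11.7   4.6   8. ] [-16.7  -4.   11.6] [62.2 90.  99.3]
button 46 pct5/50/95 [-10.3   2.    4.7] [11.6 15.8 19.6] [63.5 89.9 97.2]
rider 24 pct5/50/95 [-105.8   29.5   32.5] [-56.2 -49.8   7.6] [ 19.7  27.2 415.9]
riderTop 1 pct5/50/95 [-85.2 -85.2 -85.2] [8.1 8.1 8.1] [520. 520. 520.]
pointer 27 pct5/50/95 [-6.9 -4.2 -1.7] [-36.  -30.9 -21.9] [17.7 31.9 39.7]
platetop 195 pct5/50/95 [109.2 116.1 120. ] [-28.2   0.   28.5] [ 93.5  98.7 101.7]
platefront 375 pct5/50/95 [114.5 118.8 120.8] [-29.3  -1.6  27.8] [46.1 67.2 88.5]
pointer 0.03 [[  7.3 -39.4  30. ]]
pointer 0.022 [[  2.2 -37.7  22. ]]
rider 0.03 [[ 37.5 -42.6  30. ]]
rider 0.02 [[ 31.4 -40.5  20. ]]
```

The plate is home: its front face is at gauge x of about 118.8 mm and its top at about 99 mm. The grip is at gauge x of about -3 mm and the rider at about 28 mm. Next I turn 90° and go to the grip.

```bash
python3 -m pendant '[[0.06,0,0,0,7],[0.06,0,0,0,7],[0.06,0,0,0,7],[0.06,0,0,0,7],[0.06,0,0,0,7],[0.06,0,0,0,7],[0.06,0,0,0,7],[0.06,0,0,0,7],[0.06,0,0,0,7],[0.06,0,0,0,7],[0.06,0,0,0,7],[0.06,0,0,0,7]]'
python3 -m pendant '[[0.06,0,0,0,6],[0.06,0.02,0,0,0],[0.06,0.03,0,0,0],[0.06,0.03,0,0,0],[0.06,0.03,0,0,0],[0.06,0.018,0,0,0],[0.06,0,0,0,0],[0.06,0,0,0,0],[0.06,0,0,0,0]]'
python3 -c "
from h import *
go(.5740,.1523,.075,15.75)"
```

```text
t: 13.4
eef_pos: [0.61, 0.0254, 0.3852]
tool_rot: [-0.0, 0.562, 0.827, 0.0]
contact_force: [0.5, -0.1, -0.2]
gripper_width: 0.702
grasp_force: 0.0
t: 14.15
eef_pos: [0.5754, 0.1469, 0.3853]
tool_rot: [0.0, 0.603, 0.798, -0.0]
contact_force: [0.5, -0.2, -0.0]
gripper_width: 0.703
grasp_force: 0.0
t 14.15 grasp [0.5754 0.1468 0.2303] ang 15.8 zax [ 0. -0. -1.] F [ 0.5 -0.2 -0. ] q [-0.67  0.38  0.41  1.8  -0.18  1.    0.08] w 0.703 0.0
yaw 0.05 shift mm [  5.7   0.2 155.3]
```

```bash
python3 -m pendant '[[0.06,0.0057,0,0.02,0],[0.06,0,0,0.03,0],[0.06,0,0,0.03,0],[0.06,0,0,0.025,0],[0.055,0,0,0.02,0],[0.055,0,0,0.015,0],[0.055,0,0,0.01,0],[0.055,0,0,0.0053,0],[0.055,0,0,0,0],[0.055,0,0,0,0],[0.055,0,0,0,0]]' 25
python3 -c "
from h import *
go(.5740,.1523,.075,15.75)"
```

```text
t: 15.07
eef_pos: [0.5745, 0.1524, 0.231]
tool_rot: [0.001, 0.604, 0.797, 0.001]
contact_force: [0.2, 0.7, 0.5]
gripper_width: 0.639
grasp_force: 0.0
t 15.07 grasp [0.5747 0.1525 0.076 ] ang 15.75 zax [ 0.002  0.001 -1.   ] F [0.2 0.7 0.5] q [-0.61  0.58  0.33  1.9  -0.28  0.7   0.16] w 0.639 0.0
yaw 0.0 shift mm [ 0.  -0.8  1. ]
```

```bash
python3 -m pendant '[[0.045,0,0,0,0],[0.037,0,0,0,0],[0.033,0,0,0,0],[0.025,0,0,0,0],[0.02,0,0,0,0],[0.02,0,0,0,0],[0.02,0,0,0,0],[0.02,0,0,0,0]]' 25
python3 -c "
from h import *
go(.5740,.1523,.075,15.75); print(bot.get_obs()['gripper_width']*85.4)"
```

```text
t: 15.73
eef_pos: [0.5741, 0.1526, 0.2307]
tool_rot: [0.0, 0.603, 0.797, 0.0]
contact_force: [-1.5, 0.1, 6.4]
gripper_width: 0.349
grasp_force: 26.9
t 15.73 grasp [0.5742 0.1526 0.0757] ang 15.77 zax [ 0.  0. -1.] F [-1.5  0.1  6.4] q [-0.61  0.58  0.33  1.9  -0.28  0.7   0.16] w 0.349 26.9
yaw 0.02 shift mm [-0.3 -0.3  0.7]
29.841137457881825
```

```bash
python3 -m pendant '[[0.02,0.002,0,0,0],[0.02,0.003,0,0,0],[0.02,0.004,0,0,0],[0.02,0.004,0,0,0],[0.02,0.004,0,0,0],[0.02,0.004,0,0,0],[0.02,0.004,0,0,0],[0.02,0.002,0,0,0],[0.02,0,0,0,0],[0.02,0,0,0,0],[0.02,0,0,0,0],[0.02,0,0,0,0]]'
python3 - <<'E'
from h import *
go(.5740,.1523,.075,15.75)
for c in("scene","top"):
    im,d=bot.read_camera(c); cv2.imwrite(f"pics/{c}7.png",im); np.save(f"{c}_d7.npy",d)
im=cv2.imread("pics/scene7.png"); cv2.imwrite("pics/c7.png",cv2.resize(im[270:330,255:335],(800,600),interpolation=2))
for n in("pointer","rider"):
    for r in bot.pinpoint(n,"scene")[:2]: print(n,round(r["score"],2),np.round(r["at"],1))
E
```

```text
t: 16.73
eef_pos: [0.567, 0.1778, 0.2307]
tool_rot: [0.0, 0.604, 0.797, 0.0]
contact_force: [-0.2, -3.4, 6.1]
gripper_width: 0.352
grasp_force: 26.9
t 16.73 grasp [0.5672 0.1778 0.0757] ang 15.72 zax [ 0.001 -0.    -1.   ] F [-0.2 -3.4  6.1] q [-0.66  0.58  0.33  1.9  -0.28  0.7   0.11] w 0.352 26.9
yaw -0.03 shift mm [-26.4  -0.3   0.7]
pointer 0.6 [283.  298.2]
rider 0.37 [282.7 304.1]
```

View pics/c7.png

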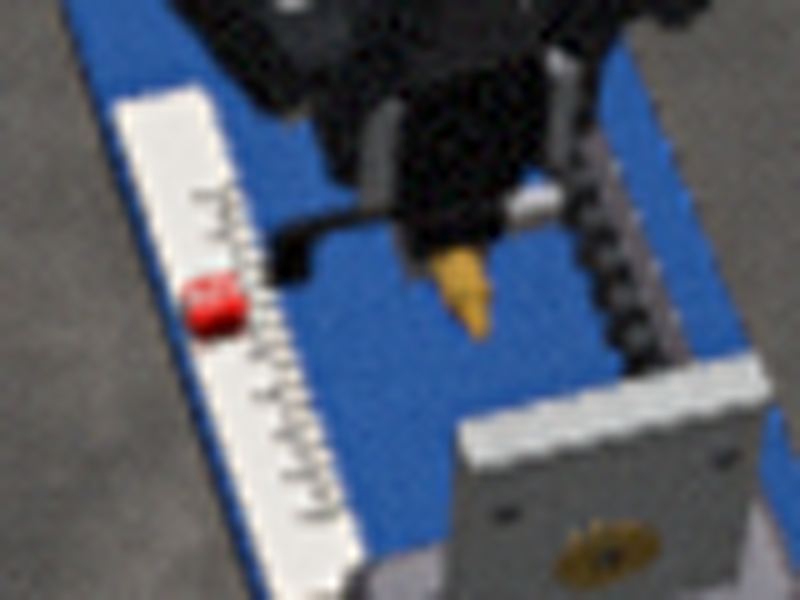

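The picture shows the pointer block at about (290, 265) in the crop, slightly short of the red rider at about (215, 305). A few millimetres remain. I measure the gap.

```bash
cat > m.py <<'E'
from h import *
from scipy.optimize import minimize
a=np.radians(105.75); ex=np.array([np.cos(a),np.sin(a),0]); ey=np.array([-np.sin(a),np.cos(a),0]); O=np.array([.542,.264,0])-.113*ex
G=lambda P:np.c_[(P-O)@ex,(P-O)@ey,P[:,2]]*1000
W=lambda g:O+np.outer(g[:,0],ex)/1000+np.outer(g[:,1],ey)/1000+np.outer(g[:,2],[0,0,1])/1000
def soft(cam,box,win,s=8):
    x0,x1,y0,y1,z0,z1=box; g=np.array([[x,y,z] for x in(x0,x1) for y in(y0,y1) for z in(z0,z1)])
    p=proj(cam,W(g)); u0,v0,w,h=win; m=np.zeros((h*s,w*s),np.uint8)
    cv2.fillConvexPoly(m,cv2.convexHull(np.int32(np.round((p-[u0,v0]+.5)*s))),255); return cv2.resize(m,(w,h),interpolation=cv2.INTER_AREA)/255.
def rider(cam,im):
    h=cv2.cvtColor(im,cv2.COLOR_BGR2HSV); p=proj(cam,W(np.array([[30.,-45,22]])))[0].astype(int); win=(p[0]-14,p[1]-14,28,28)
    c=im[win[1]:win[1]+28,win[0]:win[0]+28].astype(float); red=np.clip((c[...,2]-np.maximum(c[...,0],c[...,1]))/120,0,1)
    best=min(((np.sum((soft(cam,(x-5,x+5,y-6,y+6,zb,zb+12),win)-red)**2),x,y,zb) for zb in(13,15,17) for x in np.arange(20,50,1.) for y in np.arange(-60,-34,1.5)))
    return np.round(best,2), red.sum().round(1)
E
python3 - <<'E'
from m import *
for c,f in(("scene","scene1"),("scene","scene7"),("top","top1"),("top","top7")): print(c,*rider(c,cv2.imread(f"pics/{f}.png")))
# scale top height
d=np.load("scene_d7.npy"); im=cv2.imread("pics/scene7.png"); v,u=np.nonzero(d>0); P=G(world("scene",np.c_[u,v],depth=d[v,u]))
k=(abs(P[:,0]-40)<50)&(P[:,1]<-30)&(P[:,1]>-58)&(im[v,u].min(1)>170)&(P[:,2]<40); print("scale",k.sum(),np.percentile(P[k],[2,50,98],axis=0).round(1))
pp=[];rr=[]
for i in range(4):
    for c in("scene",):
        bot.read_camera(c)
        r=bot.pinpoint("pointer",c); pp+= [r[0]["at"]] if r else []
        r=[q for q in bot.pinpoint("rider",c) if abs(q["at"][0]-281)<8 and abs(q["at"][1]-302)<8]; rr+=[r[0]["at"]] if r else []
print(np.round(pp,1).tolist(),np.round(rr,1).tolist())
for z in(.014,.02,.026,.03,.035):
    print(z,"home",G(world("scene",[278.6,289.8],z=z))[0].round(1),"now",G(world("scene",np.mean(pp,0),z=z))[0].round(1),"rider",G(world("scene",np.mean(rr,0),z=z))[0].round(1) if rr else "")
# pointer blob now: dark pixels between arm and scale
k=(im[v,u].max(1)<55)&(P[:,1]<-20)&(P[:,1]>-50)&(P[:,0]>5)&(P[:,0]<45)&(P[:,2]<60); print("ptr pts",k.sum(),np.percentile(P[k],[3,50,97],axis=0).round(1))
E
```

```text
scene [  8.13  24.   -49.5   13.  ] 43.0Traceback (most recent call last):
  File "<stdin>", line 2, in <module>
  File "m.py", line 13, in rider
    best=min(((np.sum((soft(cam,(x-5,x+5,y-6,y+6,zb,zb+12),win)-red)**2),x,y,zb) for zb in(13,15,17) for x in np.arange(20,50,1.) for y in np.arange(-60,-34,1.5)))
  File "m.py", line 13, in <genexpr>
    best=min(((np.sum((soft(cam,(x-5,x+5,y-6,y+6,zb,zb+12),win)-red)**2),x,y,zb) for zb in(13,15,17) for x in np.arange(20,50,1.) for y in np.arange(-60,-34,1.5)))
                       ~~~~^^^^^^^^^^^^^^^^^^^^^^^^^^^^^^^^^^^^
  File "m.py", line 8, in soft
    p=proj(cam,W(g)); u0,v0,w,h=win; m=np.zeros((h*s,w*s),np.uint8)
  File "h.py", line 12, in proj
    m=bot.camera_model(cam); p=(np.atleast_2d(X)@np.array(m["R"]).T+m["t"])@np.array(m["intrinsics"]).T
ValueError: time passes only in moves, steps and waits
```

```bash
sed -i 's/^def world/import functools\n@functools.lru_cache\ndef cm(c): return bot.camera_model(c)\ndef world/; s/m=bot.camera_model(cam)/m=cm(cam)/' h.py
python3 - <<'E'
from m import *
for c,f in(("scene","scene1"),("scene","scene7"),("top","top1"),("top","top7")): print(c,*rider(c,cv2.imread(f"pics/{f}.png")))
d=np.load("scene_d7.npy"); im=cv2.imread("pics/scene7.png"); v,u=np.nonzero(d>0); P=G(world("scene",np.c_[u,v],depth=d[v,u]))
k=(abs(P[:,0]-40)<50)&(P[:,1]<-30)&(P[:,1]>-58)&(im[v,u].min(1)>170)&(P[:,2]<40); print("scale",k.sum(),np.percentile(P[k],[2,50,98],axis=0).round(1).tolist())
pp=[];rr=[]
for i in range(3):
    bot.read_camera("scene")
    r=bot.pinpoint("pointer","scene"); pp+= [r[0]["at"]] if r else []
    r=[q for q in bot.pinpoint("rider","scene") if abs(q["at"][0]-281)<8 and abs(q["at"][1]-302)<8]; rr+=[r[0]["at"]] if r else []
print(np.round(pp,1).tolist(),np.round(rr,1).tolist())
for z in(.014,.02,.026,.03,.035):
    print(z,"home",G(world("scene",[278.6,289.8],z=z))[0].round(1),"now",G(world("scene",np.mean(pp,0),z=z))[0].round(1),"rider",G(world("scene",np.mean(rr,0),z=z))[0].round(1) if rr else "")
k=(im[v,u].max(1)<55)&(P[:,1]<-20)&(P[:,1]>-50)&(P[:,0]>5)&(P[:,0]<45)&(P[:,2]<60); print("ptr",k.sum(),np.percentile(P[k],[3,50,97],axis=0).round(1).tolist())
R=im[...,2].astype(int)-im[...,:2].max(2); k=(R[v,u]>60)&(abs(P[:,1]+48)<14)&(abs(P[:,0]-30)<20); print("red pts\n",np.c_[u,v][k].tolist(),P[k].round(0).astype(int).tolist())
E
```

```text
scene [  8.13  24.   -49.5   13.  ] 43.0
scene [  8.07  24.   -49.5   13.  ] 43.0
top [  2.03  23.   -54.    13.  ] 23.1
top [ 15.64  28.   -54.    17.  ] 16.8
scale 308 [[-7.5, -56.6, 11.9], [48.2, -48.0, 16.3], [89.1, -37.4, 20.2]]
[[281.5, 300.3], [282.8, 301.4], [280.2, 299.3]] [[283.7, 302.6], [281.5, 302.1], [280.0, 301.1]]
0.014 home [ -2.7 -36.8  14. ] now [ 24.  -38.2  14. ] rider [ 27.9 -38.8  14. ]
0.02 home [  1.2 -38.1  20. ] now [ 27.7 -39.5  20. ] rider [ 31.6 -40.1  20. ]
0.026 home [  5.1 -39.3  26. ] now [ 31.4 -40.7  26. ] rider [ 35.3 -41.3  26. ]
0.03 home [  7.6 -40.2  30. ] now [ 33.9 -41.5  30. ] rider [ 37.7 -42.1  30. ]
0.035 home [ 10.9 -41.2  35. ] now [ 37.  -42.6  35. ] rider [ 40.8 -43.2  35. ]
ptr 27 [[19.9, -36.6, 19.1], [22.3, -32.0, 33.6], [23.8, -21.7, 40.1]]
red pts
 [[277, 297], [274, 298], [275, 298], [276, 298], [277, 298], [278, 298], [273, 299], [275, 299], [276, 299], [277, 299], [278, 299], [274, 300], [275, 300], [276, 300], [277, 300], [278, 300], [279, 300], [274, 301], [275, 301], [276, 301], [277, 301], [278, 301], [279, 301], [274, 302], [275, 302], [276, 302], [277, 302], [278, 302], [275, 303]] [[21, -47, 26], [22, -54, 27], [22, -52, 26], [24, -50, 28], [25, -48, 28], [27, -47, 30], [24, -57, 26], [28, -54, 31], [29, -52, 31], [25, -49, 25], [27, -47, 27], [28, -56, 29], [30, -54, 30], [29, -52, 28], [30, -50, 28], [31, -48, 29], [31, -46, 29], [30, -56, 28], [30, -54, 26], [31, -53, 28], [31, -50, 27], [31, -48, 25], [30, -46, 24], [33, -57, 28], [31, -54, 24], [31, -52, 24], [28, -49, 18], [30, -48, 21], [32, -55, 22]]
```

Several estimates put the gap at about 4 mm. I move 4.3 mm and check again.

```bash
python3 -m pendant '[[0.02,0.002,0,0,0],[0.02,0.0023,0,0,0],[0.02,0,0,0,0],[0.02,0,0,0,0],[0.02,0,0,0,0],[0.02,0,0,0,0],[0.02,0,0,0,0],[0.02,0,0,0,0]]'
python3 - <<'E'
from m import *
go(.5742,.1526,.075,15.75)
pd=[];rx=[];pp=[];rr=[]
for i in range(4):
    im,d=bot.read_camera("scene"); v,u=np.nonzero(d>0); P=G(world("scene",np.c_[u,v],depth=d[v,u])); I=im[v,u].astype(int)
    k=(I.max(1)<55)&(P[:,1]<-20)&(P[:,1]>-45)&(P[:,0]>5)&(P[:,0]<45)&(P[:,2]<60)&(P[:,2]>18); Q=P[k][P[k][:,1]<-28]; pd.append(np.r_[np.percentile(Q[:,0],[5,50,95]),len(Q)])
    k=(I[:,2]-I[:,:2].max(1)>60)&(abs(P[:,1]+48)<14)&(abs(P[:,0]-30)<20); rx.append(np.percentile(P[k][:,0],[3,50,97]))
    r=bot.pinpoint("pointer","scene"); pp+=[r[0]["at"]] if r else []
    r=[q for q in bot.pinpoint("rider","scene") if abs(q["at"][0]-281)<8 and abs(q["at"][1]-302)<8]; rr+=[r[0]["at"]] if r else []
print("ptr",np.mean(pd,0).round(1),"rider",np.mean(rx,0).round(1)); print(np.round(pp,1).tolist(),np.round(rr,1).tolist())
print([G(world("scene",np.mean(x,0),z=.024))[0].round(1) for x in(pp,rr) if x])
k=(P[:,2]>93)&(P[:,0]>95)&(P[:,0]<130)&(abs(P[:,1])<40); print("plate top",np.percentile(P[k],[3,50,97],axis=0).round(1).tolist())
print(bot.get_obs()["joint_vel"])
E
```

```text
t: 18.05
eef_pos: [0.5659, 0.1819, 0.2307]
tool_rot: [0.0, 0.604, 0.797, 0.0]
contact_force: [-0.1, -2.9, 5.6]
gripper_width: 0.35
grasp_force: 26.9
t 18.05 grasp [0.566  0.1819 0.0757] ang 15.72 zax [ 0.001 -0.    -1.   ] F [-0.1 -2.9  5.6] q [-0.66  0.58  0.33  1.9  -0.28  0.7   0.11] w 0.35 26.9
yaw -0.03 shift mm [-30.4  -0.    0.7]
ptr [24.9 26.2 27.7 20. ] rider [22.8 28.4 32.2]
[[279.7, 301.1], [284.4, 301.4], [282.3, 303.7], [282.7, 304.7]] [[280.1, 301.9], [280.0, 301.7], [281.3, 301.4]]
[array([ 36.2, -40.4,  24. ]), array([ 32.7, -43.2,  24. ])]
plate top [[109.6, -28.4, 93.9], [116.0, -0.9, 98.4], [120.0, 28.3, 101.7]]
[-0.00131999 -0.00066089  0.00013999  0.00013647 -0.00073069  0.00068284
 -0.00037051]
```

```bash
python3 -m pendant '[[0.02,0.0008,0,0,0],[0.02,0,0,0,0],[0.02,0,0,0,0],[0.02,0,0,0,0],[0.02,0,0,0,0],[0.02,0,0,0,0]]' && python3 -c "
from station import bot
print(bot.hand_in())"
```

```text
t: 19.15
eef_pos: [0.5657, 0.1825, 0.2307]
tool_rot: [0.001, 0.604, 0.797, 0.0]
contact_force: [-0.3, -2.1, 5.2]
gripper_width: 0.345
grasp_force: 26.9
the job is handed in; nothing more can be done
None
```

The job is handed in, but `hand_in()` returned no verdict. By my measurements the plate is home and upright in the gauge slot, the arm is drawn out about 31 mm with the button squeezed in at about 27 N, and the pointer is within roughly 1 mm of the rider's line; the detector's own pointer and rider points disagreed by up to about 4 mm.

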